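# Press the missing sleeve into a centrifuge rotor and lock its hub

### The arm

A 7-joint arm with a two-finger parallel gripper is mounted at the origin on the work surface. World frame = base frame: x ahead of the robot, y to its left, z up, the work surface at z = 0. Lengths are in mm, angles in rad, forces in N, time in s.
With the tool pointing down it reaches from about 400 to 875 mm from the base axis. Payload 4.4 kg.
Tool frame: the origin (TCP) lies midway between the tips of the shut fingers; the grasp point (between the pads) lies 19 mm behind it; z points along the fingers, y is the line along which they close (so a half turn about z gives the same grasp; the last joint's range is limited). The gripper opens to 85 mm and grips with 20 to 120 N. Pads are 22 mm wide; open, the fingers measure 114 mm over their backs; the gripper's body (76 mm by 85 mm) begins 54 mm behind the grasp point. The pads swing forward as they close: fully open they stand 13 mm farther back than shut.
Start: joints at [-1.177, 0.628, 0.038, 1.517, -0.027, 0.996, -0.02], TCP at [288.429, 582.517, 231.313] pointing down, gripper open.
Joint ranges: [-3.06, 3.06], [-0.37, 2.12], [-1.25, 1.32], [0.18, 2.47], [-1.1, 4.24], [0.23, 1.98], [-2.94, 2.94]. Speed limits (rad/s): [2.57, 2.57, 3.14, 3.14, 3.14, 3.14, 3.14].

### API

Orientations are given as [roll, pitch, yaw] about the fixed x, y, z axes, in that order (R = Rz(yaw) Ry(pitch) Rx(roll)).
In Python, from cell import monitor, cams, ctrl gives the robot as it stands.
- The arm moves only by the tool drive_tool, never from a script. Its argument "motion" is a list of rows, each an object with "fingers": the opening, from 0 (shut) to 1 (fully open); "linear": the shift along the tool's x, y, z in m, a list of three; "twist": the turn about the tool's z in rad. In form: [{"fingers": fingers, "linear": [x, y, z], "twist": twist}, ...]. A call has 1 to 5 rows; each row shifts and turns the commanded pose from where the row before left it, along the tool's axes as they then stand; what a row does not reach is not made up. A row lasts 1/12 s, in which the tool goes at most 41.7 mm and 7.16 degrees, less where a joint would pass 70% of its speed; a pose out of reach is approached as far as the arm can. A call with a gripper value outside its range is refused whole. The fingers move at their own pace and stop on an object; the grip force is fixed at half the most. Time passes only in rows, so rows that do not move let the fingers close. It gives the time, the measured TCP pose, the force, the opening and the grip force at its end, in the units of the state.
- monitor.read_state(): the state, without advancing time (a new reading comes with each control period).
- cams.get_image(name): name is "side" or "top" or "wrist"; returns a dict with "color" (420x560x3 uint8, blue, green, red), "K" (3x3 intrinsics, pixels), "R" (3x3) and "t" (3): a world point X has camera coordinates R X + t. Camera axes: x right, y down, z forward; pixel columns grow to the right and rows downward; lengths in mm; the calibration is good to about 2 mm. A picture is of the moment at which its call begins. There is no depth.
- ctrl.finish_job(): hands the job in; it is judged then, once.
The state is a dict: "clock": time; "qpos": joint angles; "qd": joint speeds; "tau": joint torques, N m; "eef_pos": TCP position; "tool_rot": TCP orientation; "force": force on the tool from outside, world axes, zero at the start; "torque": the same for the moment, N m; "width": finger opening in mm; "gripper_force": force on a finger pad.
Only numpy, scipy, OpenCV 4.12 (cv2) and the standard library are available. Lean on these libraries where they do the work, as an engineer would, in place of code of your own. Each camera call takes 0.05 s, during which the arm holds its last target. There are 200 camera calls.

### The job

Take the larger of the two loose brass sleeves from the bench and press it into the empty pocket of the centrifuge rotor, pushing it fully home until its shoulder sits flush on the pocket's rim like the one already fitted opposite. Then lock the rotor by turning its black hub knob clockwise (seen from above) to its stop; the rotor spins freely unless you push the knob down while you turn it. Let go of everything, and leave the smaller sleeve, the bottle and the tip box where they are.

Things in the scene. Friction and masses are not known exactly. Their poses are not given: they have to be found in the camera images.
- sleeve: The larger loose brass sleeve, upright on the bench, 86 mm tall, about 0.3 kg: from the bottom a shank 40 mm in diameter and 44 mm long with a 3.5 mm bevelled foot, a shoulder flange 58 mm in diameter and 8 mm thick, then a plain grip neck 32 mm in diameter and 34 mm tall. Origin: centre of its underside, z up along its axis.
- shoulder (a point): Point on the larger sleeve's axis at the underside of its shoulder, 44 mm above its bottom; axes as sleeve.
- slim_sleeve: The smaller loose brass sleeve, same height and form but slimmer: shank 28 mm, shoulder 43.5 mm, neck 24 mm in diameter. Not for this rotor. Origin: centre of its underside, z up. The two sleeves stand on the robot's right, in either of two places.
- stand: Low round white stand, 230 mm in diameter, fixed to the bench, that carries the rotor. Origin: centre of its underside, on the rotor's vertical axis.
- rotor (a joint): Angle of the rotor on its stand, rad, growing anticlockwise seen from above; spins freely, starts at any angle. Aluminium, 266 mm long over two square pocket blocks (76 x 76 mm, 50 mm tall) at its ends; pocket axes 95 mm from the rotor's axis. The pocket at the other end holds a fitted sleeve, fixed to the rotor.
- lift (a joint): How far the rotor has sunk on its spring, m: 0 at rest. Pushing down on the rotor, sleeve or knob with 3 to 7 N sinks it 4 mm onto soft rubber brake pads, which stop it turning (they hardly give); it rises again when let go.
- pocket (a point): Centre of the mouth of the empty round pocket, in its block's top face, where the shoulder must seat; 99 mm above the bench when the rotor is up. Bore 41.6 mm in diameter, 46 mm deep. x points outward: the rotor's axis lies 95 mm away along -x. z up.
- seat (a joint): How far the friction seat in the empty pocket is pushed down, m: 0 at the start. The sleeve drops in freely for 30 mm and then rests on this seat, which must be pushed down the last 14 mm with about 9 N all the way (20 N is plenty) and stays where it is pushed; then the shoulder meets the rim.
- knob_grip (a point): Point on the rotor's axis at the height to grip the black hub knob, 50 mm above pocket. The knob is an upright bar 60 mm long, 14 mm thick, 36 mm tall, on a disc 52 mm in diameter and 6 mm thick; the disc's top is 22 mm below this point, the bar's top 14 mm above it. x along the bar's length, z up: pinch it across y. It turns with the knob.
- knob (a joint): Angle of the hub knob relative to the rotor, rad: starts between 0 and 0.2, grows clockwise seen from above, hard stop (locked) at 1.3; stays where it is left. Needs 0.08 N m to turn; the rotor turns along with it unless it is kept pushed down: 8 to 20 N is good. Turned past the stop, the rotor slips along harmlessly.
- bottle: Bystander: jar-shaped glass bottle with a blue cap, 70 mm in diameter, 150 mm tall, on the robot's left. Origin: centre of its underside.
- tip_box: Bystander: closed grey pipette-tip box with a white lid, 118 x 83 mm, 62 mm tall, on the far right. Origin: centre of its underside.
Not all that is in view belongs to the job. What is shaped like the sleeve but green, pink or purple is not meant.

How it is judged:
By the outcome, as a careful person would: the job done as asked, in the order asked, and still so for the second after the job is handed in, with the robot touching nothing.
It also fails if it takes over 61 s, if anything falls off the work surface, if the arm or the gripper's body presses on something with over 40 N, if the wrist force passes 120 N, or if a joint passes its speed limit or range.

## Working session

There is one attempt and no reset: what is moved stays moved. The work goes in short steps, Python scripts to look and compute and a tool call to move; the robot and the scene stay as the last step left them, time stands still between calls to the robot, and variables do not carry over. Pictures are saved under pics/ and viewed, at most 10 in all, crops included, and the job is handed in when it is done.

Besides the shell and the picture viewer there is one more tool, called after "Request:" as name([rows], argument=value, ...), one row to a line, values as JSON. drive_tool: Moves the arm, as the interface text tells. Its arguments: {"type":"object","properties":{"motion":{"type":"array"}},"required":["motion"]}

```bash
mkdir -p pics; cat > h.py <<'E'
import numpy as np, cv2, pickle
from cell import monitor, cams, ctrl
def snap(n,tag):
    d=cams.get_image(n); cv2.imwrite(f'pics/{tag}.png',d['color']); pickle.dump(d,open(f'pics/{tag}.pkl','wb')); return d
def load(tag): return pickle.load(open(f'pics/{tag}.pkl','rb'))
def proj(d,P):
    P=np.atleast_2d(P).astype(float); c=P@np.array(d['R']).T+np.array(d['t']); p=c@np.array(d['K']).T; return p[:,:2]/p[:,2:]
def onz(d,uv,z):
    R=np.array(d['R']);C=-R.T@np.array(d['t']); r=R.T@np.linalg.inv(d['K'])@np.array([uv[0],uv[1],1.]); return C+r*(z-C[2])/r[2]
E
python3 - <<'E'
from h import *
for n in ('side','top'):
    d=snap(n,n+'0'); print(n,d['K'][0][0], -np.array(d['R']).T@np.array(d['t']))
s=monitor.read_state(); print({k:np.round(v,3) for k,v in s.items()})
E
```

```text
side 386.009303186306 [ 292.7920858  -548.4476345   872.59187802]
top 404.3904818038675 [ 385.82274808   35.4480347  1075.17754652]
{'clock': np.float64(0.1), 'qpos': array([-1.177,  0.629,  0.038,  1.518, -0.027,  0.996, -0.02 ]), 'qd': array([-0.001, -0.003,  0.   , -0.001,  0.   , -0.001,  0.   ]), 'tau': array([ 2.0000e-03, -5.6454e+01,  1.2300e+00, -1.9398e+01,  1.1000e-02,
        5.0000e-03,  0.0000e+00]), 'eef_pos': array([288.171, 582.013, 230.496]), 'tool_rot': array([-3.14 ,  0.   ,  2.682]), 'force': array([-0.302,  0.161,  0.38 ]), 'torque': array([-0.033,  0.015,  0.019]), 'gripper_force': np.float64(0.0), 'width': np.float64(85.234)}
```

View pics/top0.png

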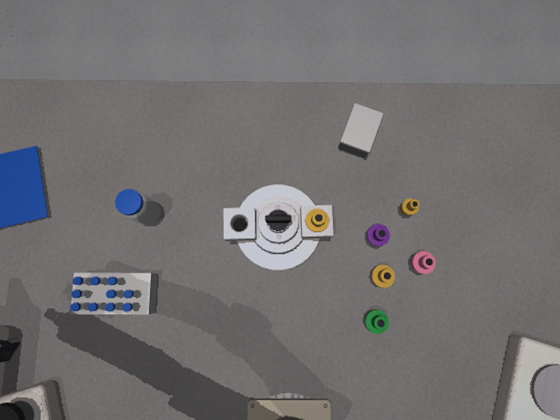

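View pics/side0.png

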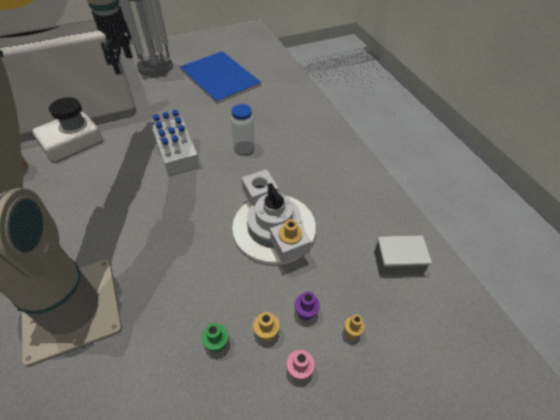

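The rotor is at the centre of the top view, with its empty pocket at (239,223), the fitted sleeve at (317,220) and the knob at (278,218). There are two loose brass sleeves: A at top (383,276) / side (266,324), and B at top (410,207) / side (354,326). A has the wider shoulder, so it fits the description. The green, pink and purple ones are decoys. I'll confirm A in a crop and measure.

```bash
cat > m.py <<'E'
from h import *
from scipy.optimize import minimize
a=np.linspace(0,2*np.pi,60,endpoint=False)
def sil(d,x,y,D,z0=0,S=4):
    m=np.zeros((420*S,560*S),np.uint8)
    for dd,za,zb in ((D[0],0,44),(D[1],44,52),(D[2],52,86)):
        P=np.vstack([np.c_[x+dd/2*np.cos(a),y+dd/2*np.sin(a),0*a+z+z0] for z in (za,zb)])
        h=cv2.convexHull(((proj(d,P)+.5)*S).astype(np.float32)).round().astype(np.int32)
        cv2.fillConvexPoly(m,h,255)
    return cv2.resize(m,(560,420),interpolation=cv2.INTER_AREA)/255.
def mask(d,uv,r=30):
    hsv=cv2.cvtColor(d['color'],cv2.COLOR_BGR2HSV)
    m=cv2.inRange(hsv,(12,90,40),(32,255,255)); k=np.zeros_like(m); cv2.circle(k,tuple(uv),r,255,-1); m&=k
    m=cv2.morphologyEx(m,cv2.MORPH_CLOSE,np.ones((7,7)))
    return m/255.
big=(40,58,32);sm=(28,43.5,24)
if __name__=='__main__':
    T,S=load('top0'),load('side0')
    for nm,ut,us in (('A',(383,276),(266,324)),('B',(410,207),(354,326))):
        mt,ms=mask(T,ut),mask(S,us)
        for D in (big,sm):
            x0=onz(T,ut,52)[:2]
            res={}
            for key,L in (('top',((T,mt),)),('side',((S,ms),)),('both',((T,mt),(S,ms)))):
                f=lambda p:sum(np.abs(sil(d,*p,D)-m).sum()/m.sum() for d,m in L)
                r=minimize(f,x0,method='Nelder-Mead',options=dict(initial_simplex=x0+np.array([[0,0],[8,0],[0,8]]),xatol=.1)); res[key]=(r.x.round(1),round(r.fun,3))
            print(nm,D,res)
    c=np.hstack([cv2.resize(T['color'][u[1]-25:u[1]+25,u[0]-25:u[0]+25],(260,260),interpolation=2) for u in ((383,276),(410,207),(239,223))])
    e=cv2.resize(T['color'][180:265,205:350],None,fx=780/145,fy=780/145,interpolation=2)[:330]
    e=cv2.resize(T['color'][178:273,205:350],(518,340),interpolation=2)
    p=np.zeros((600,780,3),np.uint8);p[:260]=c;p[260:,:518]=e;cv2.imwrite('pics/crop1.png',p)
    for n,uv,z in (('pocket',(239,223),99),('fitted flange',(317,220),107),('knob',(278,218),163),('purple',(377,235),52),('pink',(423,262),52),('green',(376,321),52)): print(n,onz(T,uv,z).round(1))
    # stand: white disc outline
    for d,u in ((T,(278,227)),):
        hsv=cv2.cvtColor(d['color'],cv2.COLOR_BGR2HSV)
        print(hsv[262,278],hsv[190,278],hsv[223,228])
E
python3 m.py
```

```text
A (40, 58, 32) {'top': (array([ 404.5, -234.4]), np.float64(0.052)), 'side': (array([ 403.7, -233.6]), np.float64(0.072)), 'both': (array([ 403.9, -234.3]), np.float64(0.134))}
A (28, 43.5, 24) {'top': (array([ 399.5, -237.9]), np.float64(0.389)), 'side': (array([ 402.5, -234. ]), np.float64(0.33)), 'both': (array([ 403.9, -233.3]), np.float64(0.723))}
B (40, 58, 32) {'top': (array([ 582.9, -309.4]), np.float64(0.682)), 'side': (array([ 579.6, -305.5]), np.float64(0.726)), 'both': (array([ 586.2, -307.6]), np.float64(1.413))}
B (28, 43.5, 24) {'top': (array([ 583.3, -312.1]), np.float64(0.08)), 'side': (array([ 582.6, -310.5]), np.float64(0.109)), 'both': (array([ 583.1, -311. ]), np.float64(0.208))}
pocket [528.2 125.   99. ]
fitted flange [535.7 -64.5 107. ]
knob [531.   30.4 163. ]
purple [ 506.6 -223.    52. ]
pink [ 438.9 -336.9   52. ]
green [ 294.1 -212.7   52. ]
[116  17 210] [114  12 206] [111   9 205]
```

View pics/crop1.png

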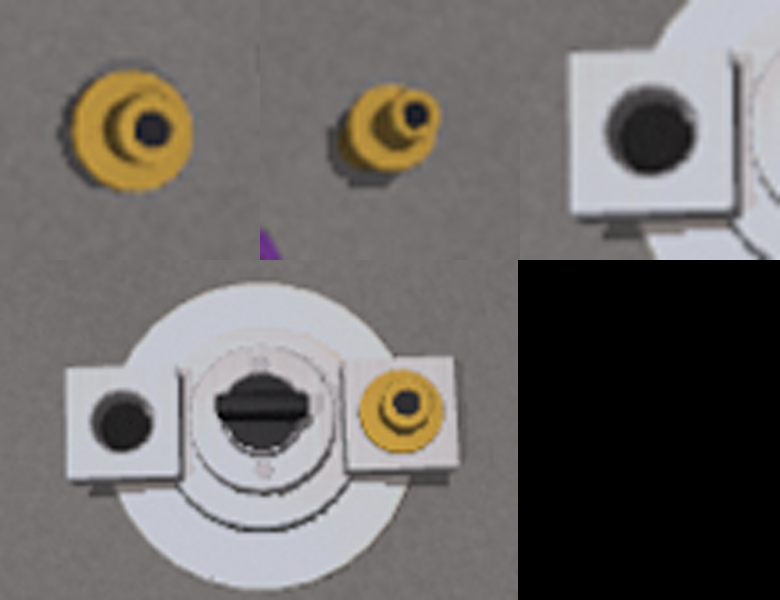

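A has the wide 58 mm shoulder, and the big-sleeve model fits it at 0.05 against 0.39 for the slim one. It stands at (404,-234). Next I move over it with the same yaw, which points the finger line into the gaps between its neighbours.

Request:
drive_tool([
  {"fingers": 1,"linear": [-0.031,-0.0217,0],"twist": 0},
  {"fingers": 1,"linear": [-0.031,-0.0217,0],"twist": 0},
  {"fingers": 1,"linear": [-0.031,-0.0217,0],"twist": 0},
  {"fingers": 1,"linear": [-0.031,-0.0217,0],"twist": 0},
  {"fingers": 1,"linear": [-0.031,-0.0217,0],"twist": 0},
])

```text
clock: 0.52
eef_pos: [379.5, 414.6, 231.0]
tool_rot: [-3.141, -0.0, 2.682]
force: [0.8, -0.1, 1.1]
width: 85.6
gripper_force: 0.0
```

Request:
drive_tool([
  {"fingers": 1,"linear": [-0.031,-0.0217,0],"twist": 0},
  {"fingers": 1,"linear": [-0.031,-0.0217,0],"twist": 0},
  {"fingers": 1,"linear": [-0.031,-0.0217,0],"twist": 0},
  {"fingers": 1,"linear": [-0.031,-0.0217,0],"twist": 0},
  {"fingers": 1,"linear": [-0.031,-0.0217,0],"twist": 0},
])

```text
clock: 0.93
eef_pos: [470.3, 248.6, 231.1]
tool_rot: [-3.141, -0.0, 2.682]
force: [1.2, 0.1, -0.6]
width: 85.6
gripper_force: 0.0
```

Request:
drive_tool([
  {"fingers": 1,"linear": [-0.0104,-0.0309,0],"twist": 0},
  {"fingers": 1,"linear": [-0.0104,-0.0309,0],"twist": 0},
  {"fingers": 1,"linear": [-0.0104,-0.0309,0],"twist": 0},
  {"fingers": 1,"linear": [-0.0104,-0.0309,0],"twist": 0},
  {"fingers": 1,"linear": [-0.0104,-0.0309,0],"twist": 0},
])

```text
clock: 1.35
eef_pos: [447.3, 87.4, 231.1]
tool_rot: [-3.141, -0.0, 2.682]
force: [0.6, -0.4, 0.5]
width: 85.7
gripper_force: 0.0
```

Request:
drive_tool([
  {"fingers": 1,"linear": [-0.0104,-0.0309,0],"twist": 0},
  {"fingers": 1,"linear": [-0.0104,-0.0309,0],"twist": 0},
  {"fingers": 1,"linear": [-0.0104,-0.0309,0],"twist": 0},
  {"fingers": 1,"linear": [-0.0104,-0.0309,0],"twist": 0},
  {"fingers": 1,"linear": [-0.0104,-0.0309,0],"twist": 0},
])

```text
clock: 1.77
eef_pos: [425.3, -74.0, 231.2]
tool_rot: [-3.142, -0.0, 2.682]
force: [0.3, 0.5, -0.3]
width: 85.6
gripper_force: 0.0
```

Request:
drive_tool([
  {"fingers": 1,"linear": [-0.0104,-0.0309,0.014],"twist": 0},
  {"fingers": 1,"linear": [-0.0104,-0.0309,0.014],"twist": 0},
  {"fingers": 1,"linear": [-0.0104,-0.0309,0.014],"twist": 0},
  {"fingers": 1,"linear": [-0.0104,-0.0309,0.014],"twist": 0},
  {"fingers": 1,"linear": [-0.0104,-0.0309,0.014],"twist": 0},
])

```text
clock: 2.18
eef_pos: [403.5, -235.5, 160.5]
tool_rot: [3.142, -0.0, 2.682]
force: [0.7, -0.7, -0.6]
width: 85.4
gripper_force: 0.0
```

```bash
python3 - <<'E'
from m import *
W=snap('wrist','w1'); s=monitor.read_state(); print(s['eef_pos'], proj(W,[404,-234,86]), proj(W,[404,-234,52]), proj(W,s['eef_pos']))
print(-np.array(W['R']).T@np.array(W['t']))
E
```

```text
[ 400.9465052  -242.83327255  158.69057455] [[277.87178349 218.75743547]] [[277.75909663 203.61264275]] [[258.90145873 273.50501535]]
[ 331.99434857 -199.20975081  303.17932988]
```

View pics/w1.png

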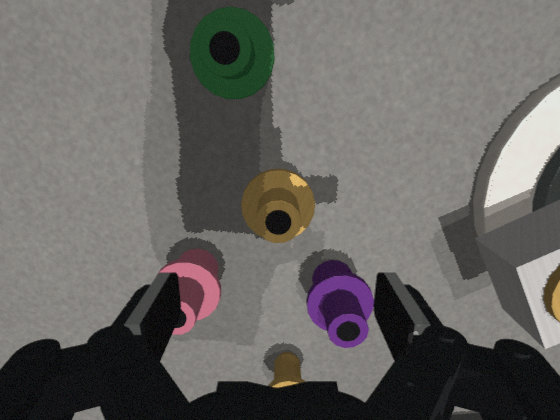

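The wrist view shows brass sleeve A at (278,205) with its neck top at (278,222), and the model predicts (278,204) and (278,219). Fingers will come down left and right of it, clear of pink and purple. The arm was still settling, so I hold still, then re-measure.

Request:
drive_tool([
  {"fingers": 1,"linear": [0,0,0],"twist": 0},
  {"fingers": 1,"linear": [0,0,0],"twist": 0},
  {"fingers": 1,"linear": [0,0,0],"twist": 0},
])

```text
clock: 2.48
eef_pos: [404.3, -233.0, 161.4]
tool_rot: [3.141, -0.0, 2.683]
force: [0.0, 0.3, 0.2]
width: 85.5
gripper_force: 0.0
```

```bash
python3 - <<'E'
from m import *
W=snap('wrist','w2'); s=monitor.read_state(); print(s['eef_pos'])
uv=proj(W,[404,-234,60])[0].astype(int); mw=mask(W,uv,50); print(mw.sum(),uv)
f=lambda p:np.abs(sil(W,*p,big)-mw).sum()/mw.sum()
x0=np.array([404.,-234]);r=minimize(f,x0,method='Nelder-Mead',options=dict(initial_simplex=x0+np.array([[0,0],[8,0],[0,8]]),xatol=.1)); print(r.x,r.fun)
E
```

```text
[ 404.54759839 -232.75864917  161.57276964]
3700.0 [274 206]
[ 405.74825081 -235.30300488] 0.17063063063063064
```

Request:
drive_tool([
  {"fingers": 1,"linear": [-0.0005,-0.0014,0.02],"twist": 0},
  {"fingers": 1,"linear": [0,0,0.025],"twist": 0},
  {"fingers": 1,"linear": [0,0,0.025],"twist": 0},
  {"fingers": 1,"linear": [0,0,0.02],"twist": 0},
  {"fingers": 1,"linear": [0,0,0.015],"twist": 0},
])

```text
clock: 2.95
eef_pos: [404.3, -233.8, 55.3]
tool_rot: [3.141, -0.001, 2.685]
force: [0.0, -0.8, 0.3]
width: 85.0
gripper_force: 0.0
```

Request:
drive_tool([
  {"fingers": 1,"linear": [0,0,0],"twist": 0},
  {"fingers": 1,"linear": [0,0,0],"twist": 0},
  {"fingers": 1,"linear": [0,0,0],"twist": 0},
  {"fingers": 1,"linear": [0,0,0],"twist": 0},
])

```text
clock: 3.28
eef_pos: [404.8, -235.6, 57.5]
tool_rot: [3.142, 0.002, 2.683]
force: [0.2, 0.1, 0.5]
width: 85.4
gripper_force: 0.0
```

Request:
drive_tool([
  {"fingers": 0,"linear": [0,0,0],"twist": 0},
  {"fingers": 0,"linear": [0,0,0],"twist": 0},
  {"fingers": 0,"linear": [0,0,0],"twist": 0},
  {"fingers": 0,"linear": [0,0,0],"twist": 0},
  {"fingers": 0,"linear": [0,0,0],"twist": 0},
])

```text
clock: 3.7
eef_pos: [404.1, -235.6, 56.7]
tool_rot: [3.141, 0.001, 2.682]
force: [-0.1, 1.0, 4.4]
width: 29.9
gripper_force: 58.8
```

Request:
drive_tool([
  {"fingers": 0,"linear": [0,0,0],"twist": 0},
  {"fingers": 0,"linear": [0,0,0],"twist": 0},
  {"fingers": 0,"linear": [0,0,0],"twist": 0},
  {"fingers": 0,"linear": [0,0,0],"twist": 0},
  {"fingers": 0,"linear": [0,0,0],"twist": 0},
])

```text
clock: 4.12
eef_pos: [404.0, -235.7, 56.7]
tool_rot: [3.141, 0.001, 2.682]
force: [-0.7, 2.0, 5.3]
width: 30.7
gripper_force: 58.8
```

Request:
drive_tool([
  {"fingers": 0,"linear": [0,0,-0.015],"twist": 0},
  {"fingers": 0,"linear": [0,0,-0.03],"twist": 0},
  {"fingers": 0,"linear": [0,0,-0.03],"twist": 0},
  {"fingers": 0,"linear": [0,0,-0.03],"twist": 0},
  {"fingers": 0,"linear": [0,0,-0.025],"twist": 0},
])

```text
clock: 4.53
eef_pos: [403.5, -235.5, 187.8]
tool_rot: [-3.142, -0.0, 2.682]
force: [0.2, -0.3, -3.8]
width: 30.3
gripper_force: 59.8
```

Request:
drive_tool([
  {"fingers": 0,"linear": [0,0,0],"twist": 0.11},
  {"fingers": 0,"linear": [0,0,0],"twist": 0.11},
  {"fingers": 0,"linear": [0,0,0],"twist": 0.11},
  {"fingers": 0,"linear": [0,0,0],"twist": 0.11},
  {"fingers": 0,"linear": [0,0,0],"twist": 0.11},
])

```text
clock: 4.95
eef_pos: [403.2, -235.2, 186.0]
tool_rot: [-3.141, -0.001, 2.126]
force: [-0.1, 0.7, -3.9]
width: 30.5
gripper_force: 60.0
```

Request:
drive_tool([
  {"fingers": 0,"linear": [0,0,0],"twist": 0.11},
  {"fingers": 0,"linear": [0,0,0],"twist": 0.11},
  {"fingers": 0,"linear": [0,0,0],"twist": 0.11},
  {"fingers": 0,"linear": [0,0,0],"twist": 0.11},
  {"fingers": 0,"linear": [0,0,0],"twist": 0.121},
])

```text
clock: 5.37
eef_pos: [403.3, -235.1, 185.9]
tool_rot: [-3.14, -0.001, 1.565]
force: [0.3, -0.4, -3.1]
width: 30.5
gripper_force: 59.9
```

Request:
drive_tool([
  {"fingers": 0,"linear": [0,0,0],"twist": 0},
  {"fingers": 0,"linear": [0,0,0],"twist": 0},
])

```text
clock: 5.53
eef_pos: [403.5, -235.2, 185.9]
tool_rot: [-3.14, -0.0, 1.574]
force: [0.4, -0.8, -2.7]
width: 30.9
gripper_force: 59.9
```

Request:
drive_tool([
  {"fingers": 0,"linear": [0.025,0.004,0],"twist": 0},
  {"fingers": 0,"linear": [0.038,0.004,0],"twist": 0},
  {"fingers": 0,"linear": [0.038,0.004,0],"twist": 0},
  {"fingers": 0,"linear": [0.038,0.004,0],"twist": 0},
  {"fingers": 0,"linear": [0.038,0.004,0],"twist": 0},
])

```text
clock: 5.95
eef_pos: [423.5, -57.0, 186.2]
tool_rot: [-3.141, -0.0, 1.573]
force: [0.5, 0.9, -3.5]
width: 30.7
gripper_force: 59.9
```

Request:
drive_tool([
  {"fingers": 0,"linear": [0.038,0,0],"twist": 0},
  {"fingers": 0,"linear": [0.038,0,0],"twist": 0},
  {"fingers": 0,"linear": [0.038,0,0],"twist": 0},
  {"fingers": 0,"linear": [0.035,0,0],"twist": 0},
  {"fingers": 0,"linear": [0.025,0,0],"twist": 0},
])

```text
clock: 6.37
eef_pos: [423.2, 119.1, 186.2]
tool_rot: [-3.141, -0.001, 1.578]
force: [1.4, -0.2, -2.5]
width: 30.4
gripper_force: 59.9
```

Request:
drive_tool([
  {"fingers": 0,"linear": [0,0,0],"twist": 0},
  {"fingers": 0,"linear": [0,0,0],"twist": 0},
  {"fingers": 0,"linear": [0,0,0],"twist": 0},
])

```text
clock: 6.62
eef_pos: [423.6, 114.6, 186.2]
tool_rot: [-3.141, 0.001, 1.572]
force: [0.1, -0.6, -3.7]
width: 30.3
gripper_force: 59.9
```

```bash
python3 - <<'E'
from m import *
W=snap('wrist','w3');T=snap('top','t3'); S=snap('side','s3'); s=monitor.read_state(); print(s['eef_pos'],s['tool_rot'])
for d,z in ((W,99),(T,99),(S,99)): print(proj(d,[[528,125,99],[532,30,163],[536,-64.5,107]]).round())
c=np.zeros((600,800,3),np.uint8)
def crop(d,uv,h,w,f):
    u,v=[int(round(i)) for i in uv];return cv2.resize(d['color'][max(v-h,0):v+h,max(u-w,0):u+w],None,fx=f,fy=f,interpolation=2)
c[:315,:420]=cv2.resize(W['color'],(420,315))
a=crop(T,(270,222),40,70,2.7);c[320:320+a.shape[0],:a.shape[1]]=a
b=crop(S,(270,215),60,60,3); c[:b.shape[0],430:430+b.shape[1]]=b
cv2.imwrite('pics/c3.png',c)
E
```

```text
[423.87188242 113.94204601 186.3541101 ] [-3.14145267e+00  3.42175185e-04  1.56884851e+00]
[[423. 201.]
 [450. 378.]
 [405. 413.]]
[[239. 223.]
 [278. 218.]
 [317. 220.]]
[[259. 183.]
 [274. 191.]
 [290. 233.]]
```

View pics/c3.png

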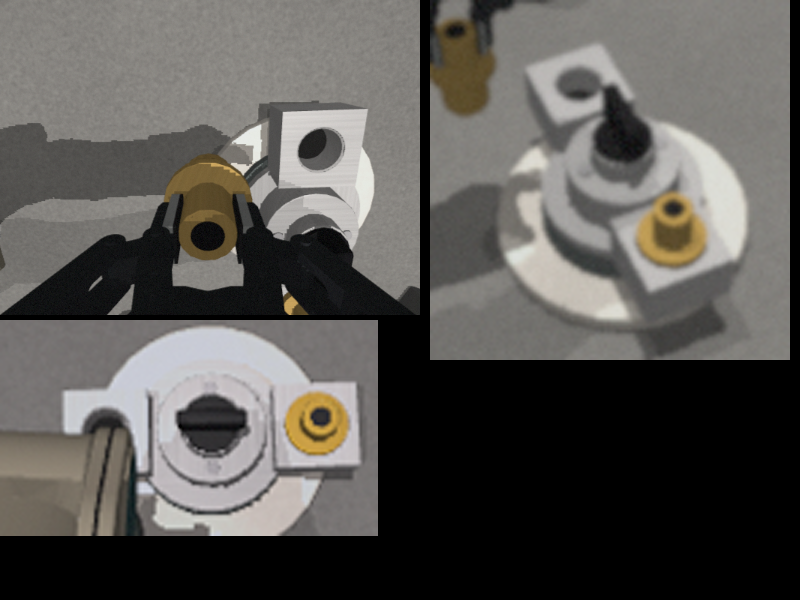

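The wrist view shows the held sleeve upright in the fingers and the empty pocket at about (428,199) full-res. In the side view the pocket is at about (259,183). I'll fit the bore rim and the held sleeve more precisely.

```bash
cat > p.py <<'E'
from m import *
def hole(d,c,r,z=99,D=41.6):
    g=cv2.GaussianBlur(cv2.cvtColor(d['color'],cv2.COLOR_BGR2GRAY).astype(np.float32),(3,3),0.7)
    aa=np.linspace(0,2*np.pi,120,endpoint=False)
    def score(p):   # contrast across rim
        o=0
        for k,sg in ((1.08,1),(0.92,-1)):
            P=np.c_[p[0]+k*D/2*np.cos(aa),p[1]+k*D/2*np.sin(aa),0*aa+z]; q=proj(d,P).astype(np.float32)
            o+=sg*np.clip(cv2.remap(g,q[:,:1],q[:,1:],1),0,np.percentile(g[int(c[1])-r:int(c[1])+r,int(c[0])-r:int(c[0])+r],90)).mean()
        return -o
    x0=onz(d,c,z)[:2]; best=min(((score(x0+[i,j]),i,j) for i in range(-6,7) for j in range(-6,7)))
    x0=x0+best[1:]; rr=minimize(score,x0,method='Nelder-Mead',options=dict(initial_simplex=x0+np.array([[0,0],[1,0],[0,1]]),xatol=.05)); return rr.x.round(2),round(rr.fun,1)
if __name__=='__main__':
    W,T0,S0,S3=load('w3'),load('top0'),load('side0'),load('s3')
    print('w3',hole(W,(428,199),45));print('top0',hole(T0,(239,223),14));print('side0',hole(S0,(259,183),14));print('s3',hole(S3,(259,183),14))
    s=[423.87,113.94]; 
    hsv=cv2.cvtColor(W['color'],cv2.COLOR_BGR2HSV); m=cv2.inRange(hsv,(10,80,25),(34,255,255)); m=cv2.morphologyEx(m,cv2.MORPH_CLOSE,np.ones((5,5)))/255.
    box=np.zeros_like(m);box[190:262,190:350]=1
    f=lambda p:(np.abs(sil(W,p[0],p[1],big,129.6)-m)*box).sum()/(m*box).sum()
    x0=np.array(s);r=minimize(f,x0,method='Nelder-Mead',options=dict(initial_simplex=x0+np.array([[-3,-3],[5,0],[0,5]]),xatol=.05)); print('held',r.x,r.fun,'tcp',s)
E
python3 p.py
```

```text
w3 (array([530.5 , 126.17]), np.float64(-108.6))
top0 (array([528.85, 125.6 ]), np.float64(-71.1))
side0 (array([528.5 , 126.09]), np.float64(-30.1))
s3 (array([528.51, 125.96]), np.float64(-31.4))
held [424.74125364 112.95618715] 0.05157672846339487 tcp [423.87, 113.94]
```

Request:
drive_tool([
  {"fingers": 0,"linear": [0.0025,0.0203,0],"twist": 0},
  {"fingers": 0,"linear": [0.003,0.025,0],"twist": 0},
  {"fingers": 0,"linear": [0.003,0.025,0],"twist": 0},
  {"fingers": 0,"linear": [0.003,0.02,0],"twist": 0},
  {"fingers": 0,"linear": [0.001,0.015,0],"twist": 0},
])

```text
clock: 7.18
eef_pos: [531.4, 126.9, 186.3]
tool_rot: [3.14, 0.0, 1.569]
force: [0.2, 0.2, -3.5]
width: 30.5
gripper_force: 60.2
```

Request:
drive_tool([
  {"fingers": 0,"linear": [0,0,0.01],"twist": 0},
  {"fingers": 0,"linear": [0,0,0.007],"twist": 0},
  {"fingers": 0,"linear": [0,0,0],"twist": 0},
  {"fingers": 0,"linear": [0,0,0],"twist": 0},
  {"fingers": 0,"linear": [0,0,0],"twist": 0},
])

```text
clock: 7.6
eef_pos: [528.2, 127.6, 169.2]
tool_rot: [-3.14, 0.0, 1.57]
force: [-0.5, -0.6, -3.1]
width: 30.3
gripper_force: 60.3
```

```bash
python3 - <<'E'
from p import *
s=monitor.read_state(); print(s['eef_pos'],s['tool_rot'][2]); z0=s['eef_pos'][2]-56.7
W=snap('wrist','w4');S=snap('side','s4');print(monitor.read_state()['eef_pos'])
hsv=cv2.cvtColor(W['color'],cv2.COLOR_BGR2HSV); m=cv2.inRange(hsv,(10,80,25),(34,255,255)); m=cv2.morphologyEx(m,cv2.MORPH_CLOSE,np.ones((5,5)))/255.
box=np.zeros_like(m);box[190:262,190:350]=1
f=lambda p:(np.abs(sil(W,p[0],p[1],big,z0)-m)*box).sum()/(m*box).sum()
x0=s['eef_pos'][:2];r=minimize(f,x0,method='Nelder-Mead',options=dict(initial_simplex=x0+np.array([[-3,-3],[5,0],[0,5]]),xatol=.05)); print('held',r.x,r.fun)
print('pocket w',hole(W,proj(W,[528.8,125.9,99])[0],45))
u,v=proj(S,[529,126,120])[0].astype(int)
c=np.zeros((600,800,3),np.uint8); c[:420,:560]=W['color']
b=cv2.resize(S['color'][v-40:v+40,u-30:u+30],(237,316),interpolation=2); c[:316,562:799]=b
cv2.imwrite('pics/c4.png',c)
E
```

```text
[528.18049074 127.60372751 169.21367603] 1.5703796137639805
[528.82804567 127.89734853 169.63155791]
held [529.29359294 125.83739505] 0.04542954023714749
pocket w (array([531.67, 126.41]), np.float64(-31.0))
```

View pics/c4.png

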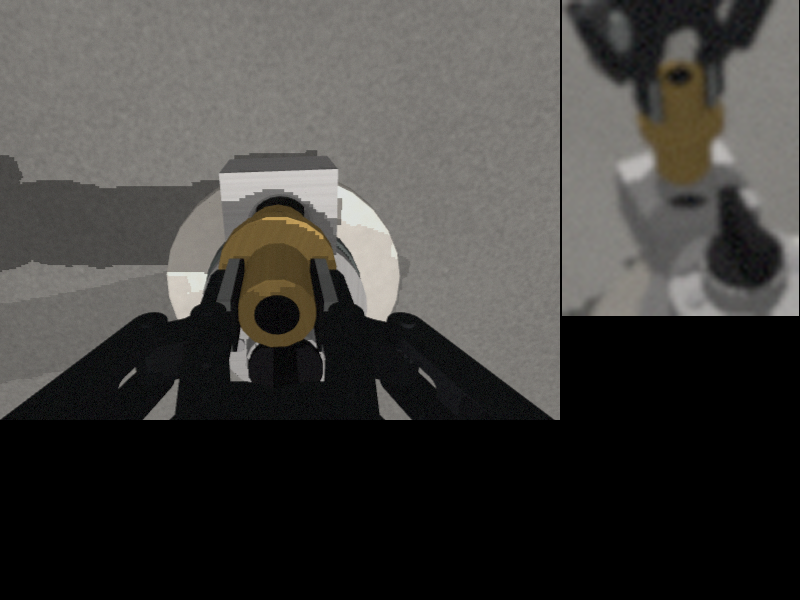

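The sleeve hangs just above the pocket: wrist shows the bore behind it at (278,205), and the side crop shows the shank foot over the bore. The radial offset is uncertain by about 1 mm, so I'll compare sleeve and pocket within the same side camera.

```bash
python3 - <<'E'
from p import *
S=load('s4');s=[528.6,127.8]
hsv=cv2.cvtColor(S['color'],cv2.COLOR_BGR2HSV); m=cv2.inRange(hsv,(10,80,25),(34,255,255))/255.
for z0 in (112.6,):
    u,v=proj(S,[529,127,z0+26])[0]; box=np.zeros_like(m); box[int(v)-5:int(v)+30,int(u)-25:int(u)+25]=1
    for D in (big,):
        f=lambda p:(np.abs(sil(S,p[0],p[1],D,z0)-m)*box).sum()/(m*box).sum()
        for st in ([-3,-3],[3,2]):
            x0=np.array(s);r=minimize(f,x0,method='Nelder-Mead',options=dict(initial_simplex=x0+np.array([st,[5,0],[0,5]]),xatol=.05)); print('held side',r.x,r.fun)
print(monitor.read_state()['eef_pos'])
E
```

```text
held side [530.22821156 136.23026054] 0.10041493775933612
held side [528.475 132.925] 0.14866162232527866
[528.82804567 127.89734853 169.63155791]
```

Request:
drive_tool([
  {"fingers": 0,"linear": [0,0,0],"twist": 0},
])

```text
clock: 7.78
eef_pos: [529.1, 128.0, 169.7]
tool_rot: [3.141, -0.0, 1.571]
force: [0.6, 0.3, -3.0]
width: 30.7
gripper_force: 60.3
```

Request:
drive_tool([
  {"fingers": 0,"linear": [-0.0012,-0.0003,0.004],"twist": 0},
  {"fingers": 0,"linear": [0,0,0.004],"twist": 0},
  {"fingers": 0,"linear": [0,0,0.004],"twist": 0},
  {"fingers": 0,"linear": [0,0,0.003],"twist": 0},
  {"fingers": 0,"linear": [0,0,0],"twist": 0},
])

```text
clock: 8.2
eef_pos: [528.2, 126.7, 153.4]
tool_rot: [-3.14, 0.0, 1.571]
force: [0.2, 0.7, -3.2]
width: 30.7
gripper_force: 60.3
```

Request:
drive_tool([
  {"fingers": 0,"linear": [0,0,0.002],"twist": 0},
  {"fingers": 0,"linear": [0,0,0.002],"twist": 0},
  {"fingers": 0,"linear": [0,0,0],"twist": 0},
])

```text
clock: 8.45
eef_pos: [528.8, 126.7, 150.0]
tool_rot: [-3.141, 0.0, 1.571]
force: [-0.3, 0.2, -3.2]
width: 30.6
gripper_force: 60.3
```

No contact force with the foot about 5 mm below the rim, so it has entered. I continue down.

Request:
drive_tool([
  {"fingers": 0,"linear": [0,0,0.004],"twist": 0},
  {"fingers": 0,"linear": [0,0,0.004],"twist": 0},
  {"fingers": 0,"linear": [0,0,0.004],"twist": 0},
  {"fingers": 0,"linear": [0,0,0.004],"twist": 0},
  {"fingers": 0,"linear": [0,0,0],"twist": 0},
])

```text
clock: 8.87
eef_pos: [528.3, 126.5, 133.4]
tool_rot: [-3.14, 0.001, 1.571]
force: [-0.1, -0.5, -2.6]
width: 30.6
gripper_force: 60.3
```

Request:
drive_tool([
  {"fingers": 0,"linear": [0,0,0.003],"twist": 0},
  {"fingers": 0,"linear": [0,0,0.003],"twist": 0},
  {"fingers": 0,"linear": [0,0,0],"twist": 0},
  {"fingers": 0,"linear": [0,0,0],"twist": 0},
])

```text
clock: 9.2
eef_pos: [528.7, 126.5, 128.1]
tool_rot: [-3.141, 0.0, 1.571]
force: [0.0, -0.9, -3.4]
width: 30.5
gripper_force: 60.3
```

Request:
drive_tool([
  {"fingers": 0,"linear": [0,0,0.003],"twist": 0},
  {"fingers": 0,"linear": [0,0,0.003],"twist": 0},
  {"fingers": 0,"linear": [0,0,0.003],"twist": 0},
  {"fingers": 0,"linear": [0,0,0],"twist": 0},
])

```text
clock: 9.53
eef_pos: [529.6, 127.1, 119.5]
tool_rot: [3.14, -0.001, 1.571]
force: [0.0, -0.6, 4.1]
width: 30.4
gripper_force: 61.1
```

Request:
drive_tool([
  {"fingers": 0,"linear": [0,0,0.002],"twist": 0},
  {"fingers": 0,"linear": [0,0,0.002],"twist": 0},
  {"fingers": 0,"linear": [0,0,0.002],"twist": 0},
  {"fingers": 0,"linear": [0,0,0],"twist": 0},
])

```text
clock: 9.87
eef_pos: [529.6, 127.0, 113.7]
tool_rot: [3.14, -0.001, 1.571]
force: [0.3, -0.3, 5.4]
width: 30.8
gripper_force: 61.1
```

Request:
drive_tool([
  {"fingers": 0,"linear": [0,0,0.002],"twist": 0},
  {"fingers": 0,"linear": [0,0,0.002],"twist": 0},
  {"fingers": 0,"linear": [0,0,0.001],"twist": 0},
  {"fingers": 0,"linear": [0,0,0],"twist": 0},
  {"fingers": 0,"linear": [0,0,0],"twist": 0},
])

```text
clock: 10.28
eef_pos: [529.6, 126.9, 108.7]
tool_rot: [3.14, -0.0, 1.571]
force: [-0.1, 0.2, 4.6]
width: 30.6
gripper_force: 61.1
```

Request:
drive_tool([
  {"fingers": 0,"linear": [0,0,0.001],"twist": 0},
  {"fingers": 0,"linear": [0,0,0],"twist": 0},
  {"fingers": 0,"linear": [0,0,0],"twist": 0},
])

```text
clock: 10.53
eef_pos: [529.6, 126.9, 107.7]
tool_rot: [3.14, -0.0, 1.571]
force: [0.8, 1.0, 4.1]
width: 30.4
gripper_force: 61.1
```

Request:
drive_tool([
  {"fingers": 0,"linear": [0,0,0.001],"twist": 0},
  {"fingers": 0,"linear": [0,0,0],"twist": 0},
  {"fingers": 0,"linear": [0,0,0],"twist": 0},
])

```text
clock: 10.78
eef_pos: [529.6, 127.0, 107.3]
tool_rot: [3.14, -0.001, 1.571]
force: [-0.8, -0.5, 11.5]
width: 30.5
gripper_force: 62.0
```

Request:
drive_tool([
  {"fingers": 0,"linear": [0,0,0.001],"twist": 0},
  {"fingers": 0,"linear": [0,0,0],"twist": 0},
  {"fingers": 0,"linear": [0,0,0],"twist": 0},
])

```text
clock: 11.03
eef_pos: [529.7, 127.3, 107.1]
tool_rot: [3.14, -0.002, 1.571]
force: [-1.9, 1.3, 17.5]
width: 30.4
gripper_force: 62.7
```

The force stepped up sharply at z≈107.2, the predicted height, so the shoulder is on the rim. Now I relax the preload and release.

Request:
drive_tool([
  {"fingers": 0,"linear": [0,0,-0.001],"twist": 0},
  {"fingers": 0.8,"linear": [0,0,0],"twist": 0},
  {"fingers": 0.8,"linear": [0,0,0],"twist": 0},
  {"fingers": 0.8,"linear": [0,0,0],"twist": 0},
  {"fingers": 0.8,"linear": [0,0,0],"twist": 0},
])

```text
clock: 11.45
eef_pos: [528.3, 126.8, 105.8]
tool_rot: [-3.14, 0.0, 1.571]
force: [-0.4, 0.4, 0.2]
width: 68.5
gripper_force: 0.0
```

Request:
drive_tool([
  {"fingers": 0.8,"linear": [0,0,0],"twist": 0},
  {"fingers": 0.8,"linear": [0,0,-0.01],"twist": 0},
  {"fingers": 0.8,"linear": [0,0,-0.03],"twist": 0},
  {"fingers": 0.8,"linear": [0,0,-0.04],"twist": 0},
  {"fingers": 0.8,"linear": [0,0,-0.04],"twist": 0},
])

```text
clock: 11.87
eef_pos: [528.0, 126.3, 227.6]
tool_rot: [-3.139, 0.001, 1.57]
force: [2.0, 0.8, 0.5]
width: 68.5
gripper_force: 0.0
```

Request:
drive_tool([
  {"fingers": 0.8,"linear": [-0.02,0.0005,-0.01],"twist": 0},
  {"fingers": 0.8,"linear": [-0.03,0.0005,0],"twist": 0},
  {"fingers": 0.8,"linear": [0,0,0],"twist": 0},
  {"fingers": 0.8,"linear": [0,0,0],"twist": 0},
  {"fingers": 0.8,"linear": [0,0,0],"twist": 0},
])

```text
clock: 12.28
eef_pos: [529.6, 77.1, 236.5]
tool_rot: [-3.141, -0.001, 1.57]
force: [-0.1, 1.4, -0.1]
width: 68.0
gripper_force: 0.0
```

```bash
python3 - <<'E'
from p import *
W=snap('wrist','w5');S=snap('side','s5');s=monitor.read_state();print(s['eef_pos'],s['tool_rot'])
print(proj(S,[[529,126,120],[532,30,149]]).round(),proj(W,[[529,126,141],[532,30,163]]).round())
c=np.zeros((600,800,3),np.uint8); c[:420,:560]=W['color']
u,v=proj(S,[532,30,120])[0].astype(int)
b=cv2.resize(S['color'][v-50:v+60,u-40:u+40],(237,326),interpolation=2); c[:326,562:799]=b
cv2.imwrite('pics/c5.png',c)
E
```

```text
[529.58707008  77.85868649 236.05042089] [-3.14074310e+00 -5.25044636e-04  1.57220751e+00]
[[259. 177.]
 [274. 195.]] [[274. 144.]
 [278. 282.]]
```

View pics/c5.png

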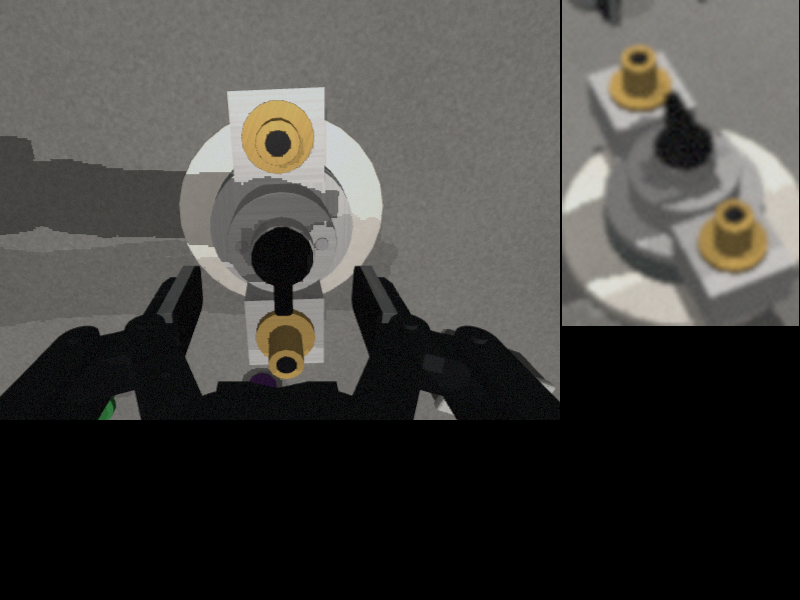

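The sleeve is seated flush and looks the same as the one opposite in both views. The knob disc is at wrist (282,257), and the bar runs down to (283,313), nearly along world y. I'll compute the centre.

```bash
python3 - <<'E'
from p import *
W=load('w5');T=load('top0')
for uv,z in (((282.5,257),127),((283.5,305),163),((277.5,137),107),((285.5,333),107)): print('w',uv,onz(W,uv,z).round(1))
# bar in wrist: columns of dark run by row
g=W['color'].max(2)
for v in range(288,316,4):
    i=np.where(g[v,255:310]<25)[0]+255; print(v,i.min(),i.max(), onz(W,((i.min()+i.max())/2,v),163).round(1))
g=T['color'].max(2)[205:235,258:300]; m=(g<45).astype(np.uint8)
for u in range(0,42,3):
    i=np.where(m[:,u])[0]
    if len(i): print(258+u,205+i.min(),205+i.max(),end='; ')
for uv in ((265,218),(291,218)): print(onz(T,uv,163).round(1))
E
```

```text
w (282.5, 257) [535.5  32.  127. ]
w (283.5, 305) [535.8  10.6 163. ]
w (277.5, 137) [531.2 126.9 107. ]
w (285.5, 333) [539.2 -59.  107. ]
288 275 291 [535.3  25.  163. ]
292 275 291 [535.3  21.7 163. ]
296 275 291 [535.4  18.3 163. ]
300 275 291 [535.4  14.9 163. ]
304 275 291 [535.4  11.5 163. ]
308 275 291 [535.4   8.  163. ]
312 275 291 [535.5   4.5 163. ]
267 216 222; 270 214 222; 273 215 229; 276 214 222; 279 214 222; 282 214 229; 285 214 223; 288 216 222; [530.8  60.1 163. ]
[531.2   0.7 163. ]
```

Request:
drive_tool([
  {"fingers": 0.6,"linear": [-0.015,0.001,0],"twist": 0},
  {"fingers": 0.6,"linear": [-0.02,0.001,0],"twist": 0},
  {"fingers": 0.6,"linear": [-0.012,0.001,0],"twist": 0},
  {"fingers": 0.6,"linear": [0,0,0.02],"twist": 0},
  {"fingers": 0.6,"linear": [0,0,0.02],"twist": 0},
])

```text
clock: 12.8
eef_pos: [534.0, 29.2, 196.6]
tool_rot: [3.139, -0.0, 1.57]
force: [-0.1, 0.4, -0.4]
width: 51.4
gripper_force: 0.0
```

Request:
drive_tool([
  {"fingers": 0.6,"linear": [0,0,0],"twist": 0},
  {"fingers": 0.6,"linear": [0,0,0],"twist": 0},
  {"fingers": 0.6,"linear": [0,0,0],"twist": 0},
  {"fingers": 0.6,"linear": [0,0,0],"twist": 0},
])

```text
clock: 13.13
eef_pos: [533.7, 30.0, 197.3]
tool_rot: [3.14, -0.0, 1.571]
force: [-0.1, -0.6, -0.2]
width: 51.3
gripper_force: 0.0
```

Request:
drive_tool([
  {"fingers": 0.6,"linear": [0.0005,-0.001,0.015],"twist": 0},
  {"fingers": 0.6,"linear": [0,0,0.02],"twist": 0},
  {"fingers": 0.6,"linear": [0,0,0.015],"twist": 0},
  {"fingers": 0.6,"linear": [0,0,0.01],"twist": 0},
  {"fingers": 0.6,"linear": [0,0,0.005],"twist": 0},
])

```text
clock: 13.55
eef_pos: [531.8, 30.4, 130.8]
tool_rot: [-3.141, -0.0, 1.571]
force: [-1.0, 0.1, -0.8]
width: 51.3
gripper_force: 0.0
```

Request:
drive_tool([
  {"fingers": 0.6,"linear": [0,0,0],"twist": 0},
  {"fingers": 0.6,"linear": [0,0,0],"twist": 0},
  {"fingers": 0,"linear": [0,0,0],"twist": 0},
  {"fingers": 0,"linear": [0,0,0],"twist": 0},
  {"fingers": 0,"linear": [0,0,0],"twist": 0},
])

```text
clock: 13.97
eef_pos: [532.5, 30.2, 132.0]
tool_rot: [3.14, -0.0, 1.571]
force: [1.1, -0.3, 1.9]
width: 15.1
gripper_force: 0.8
```

Request:
drive_tool([
  {"fingers": 0,"linear": [0,0,0],"twist": 0},
  {"fingers": 0,"linear": [0,0,0],"twist": 0},
  {"fingers": 0,"linear": [0,0,0],"twist": 0},
])

```text
clock: 14.22
eef_pos: [533.2, 30.2, 132.0]
tool_rot: [3.139, 0.0, 1.571]
force: [1.9, -0.5, 3.6]
width: 13.1
gripper_force: 61.2
```

Request:
drive_tool([
  {"fingers": 0,"linear": [0,0,0.002],"twist": 0},
  {"fingers": 0,"linear": [0,0,0.002],"twist": 0},
  {"fingers": 0,"linear": [0,0,0.001],"twist": 0},
  {"fingers": 0,"linear": [0,0,0],"twist": 0},
  {"fingers": 0,"linear": [0,0,0],"twist": 0},
])

```text
clock: 14.63
eef_pos: [533.7, 29.7, 128.3]
tool_rot: [3.138, -0.0, 1.57]
force: [-0.1, -1.0, 17.8]
width: 13.0
gripper_force: 63.5
```

Request:
drive_tool([
  {"fingers": 0,"linear": [0,0,0.001],"twist": 0},
  {"fingers": 0,"linear": [0,0,0],"twist": 0},
  {"fingers": 0,"linear": [0,0,0],"twist": 0},
])

```text
clock: 14.88
eef_pos: [533.8, 29.5, 128.1]
tool_rot: [3.137, -0.001, 1.57]
force: [-1.3, -1.5, 25.1]
width: 12.9
gripper_force: 64.7
```

Request:
drive_tool([
  {"fingers": 0,"linear": [0,0,-0.001],"twist": 0},
  {"fingers": 0,"linear": [0,0,0],"twist": 0.06},
  {"fingers": 0,"linear": [0,0,0],"twist": 0.08},
  {"fingers": 0,"linear": [0,0,0],"twist": 0.08},
  {"fingers": 0,"linear": [0,0,0],"twist": 0.08},
])

```text
clock: 15.3
eef_pos: [533.6, 29.6, 128.2]
tool_rot: [3.138, -0.002, 1.266]
force: [0.6, -1.1, 16.5]
width: 12.9
gripper_force: 63.6
```

```bash
python3 -c "
from h import *
s=monitor.read_state();print({k:np.round(s[k],2) for k in ('force','torque','tool_rot','eef_pos','width','qpos')})"
```

```text
{'force': array([ 0.59, -1.08, 16.55]), 'torque': array([0.17, 0.03, 0.08]), 'tool_rot': array([ 3.14, -0.  ,  1.27]), 'eef_pos': array([533.6 ,  29.63, 128.23]), 'width': np.float64(12.88), 'qpos': array([-0.42,  0.66,  0.48,  1.95, -0.5 ,  0.65,  0.07])}
```

Request:
drive_tool([
  {"fingers": 0,"linear": [0,0,0],"twist": 0.08},
  {"fingers": 0,"linear": [0,0,0],"twist": 0.08},
  {"fingers": 0,"linear": [0,0,0],"twist": 0.08},
  {"fingers": 0,"linear": [0,0,0],"twist": 0.08},
  {"fingers": 0,"linear": [0,0,0],"twist": 0.08},
])

```text
clock: 15.72
eef_pos: [533.6, 29.6, 128.2]
tool_rot: [3.139, -0.003, 0.866]
force: [0.3, -1.1, 16.6]
width: 13.2
gripper_force: 63.5
```

Request:
drive_tool([
  {"fingers": 0,"linear": [0,0,0],"twist": 0.08},
  {"fingers": 0,"linear": [0,0,0],"twist": 0.08},
  {"fingers": 0,"linear": [0,0,0],"twist": 0.08},
  {"fingers": 0,"linear": [0,0,0],"twist": 0.08},
  {"fingers": 0,"linear": [0,0,0],"twist": 0.08},
])

```text
clock: 16.13
eef_pos: [533.5, 29.6, 128.2]
tool_rot: [3.14, -0.004, 0.466]
force: [-0.3, -0.6, 17.8]
width: 12.9
gripper_force: 63.4
```

```bash
python3 -c "
from h import *
s=monitor.read_state();print({k:np.round(s[k],2) for k in ('force','torque','tool_rot','eef_pos','width','qpos')})"
```

```text
{'force': array([-0.33, -0.56, 17.85]), 'torque': array([ 0.24, -0.2 ,  0.06]), 'tool_rot': array([ 3.14, -0.  ,  0.47]), 'eef_pos': array([533.53,  29.64, 128.18]), 'width': np.float64(12.95), 'qpos': array([-0.55,  0.72,  0.71,  1.96, -0.71,  0.73, -0.52])}
```

Request:
drive_tool([
  {"fingers": 0,"linear": [0,0,0],"twist": 0.05},
  {"fingers": 0,"linear": [0,0,0],"twist": 0.05},
  {"fingers": 0,"linear": [0,0,0],"twist": 0},
])

```text
clock: 16.38
eef_pos: [533.5, 29.7, 128.2]
tool_rot: [3.141, -0.004, 0.368]
force: [-0.1, 0.7, 17.6]
width: 13.0
gripper_force: 63.5
```

```bash
python3 -c "
from h import *
s=monitor.read_state();print({k:np.round(s[k],2) for k in ('force','torque','tool_rot')})"
```

```text
{'force': array([-0.08,  0.66, 17.56]), 'torque': array([ 0.24, -0.21, -0.07]), 'tool_rot': array([ 3.14, -0.  ,  0.37])}
```

Request:
drive_tool([
  {"fingers": 0,"linear": [0,0,0],"twist": 0.05},
  {"fingers": 0,"linear": [0,0,0],"twist": 0.05},
  {"fingers": 0,"linear": [0,0,0],"twist": 0},
])

```text
clock: 16.63
eef_pos: [533.5, 29.8, 128.2]
tool_rot: [3.141, -0.004, 0.268]
force: [0.3, 0.0, 17.6]
width: 12.7
gripper_force: 63.4
```

```bash
python3 -c "
from h import *
s=monitor.read_state();print({k:np.round(s[k],2) for k in ('force','torque','tool_rot')})"
```

```text
{'force': array([ 0.31,  0.04, 17.63]), 'torque': array([ 0.21, -0.23, -0.02]), 'tool_rot': array([ 3.14, -0.  ,  0.27])}
```

Request:
drive_tool([
  {"fingers": 0,"linear": [0,0,0],"twist": 0.05},
  {"fingers": 0,"linear": [0,0,0],"twist": 0.05},
  {"fingers": 0,"linear": [0,0,0],"twist": 0},
])

```text
clock: 16.88
eef_pos: [533.5, 29.8, 128.2]
tool_rot: [3.141, -0.004, 0.169]
force: [0.5, 0.4, 18.6]
width: 13.0
gripper_force: 63.5
```

```bash
python3 -c "
from h import *
s=monitor.read_state();print({k:np.round(s[k],2) for k in ('force','torque','tool_rot')})
snap('side','s6');snap('top','t6')"
```

```text
{'force': array([ 0.5 ,  0.36, 18.61]), 'torque': array([ 0.26, -0.22,  0.09]), 'tool_rot': array([ 3.14, -0.  ,  0.17])}
```

Request:
drive_tool([
  {"fingers": 0,"linear": [0,0,0],"twist": 0.05},
  {"fingers": 0,"linear": [0,0,0],"twist": 0.05},
  {"fingers": 0,"linear": [0,0,0],"twist": 0},
])

```text
clock: 17.23
eef_pos: [533.5, 29.8, 128.2]
tool_rot: [-3.141, -0.004, 0.069]
force: [0.1, 0.5, 17.6]
width: 13.1
gripper_force: 63.4
```

```bash
python3 -c "
from h import *
s=monitor.read_state();print({k:np.round(s[k],2) for k in ('force','torque','tool_rot')})
snap('side','s7');a=load('s5');b=load('s7');c6=load('s6')
u,v=proj(b,[532,30,100])[0].astype(int)
cv2.imwrite('pics/c7.png',np.hstack([cv2.resize(x['color'][v-60:v+60,u-45:u+45],(264,352),interpolation=2) for x in (a,c6,b)]))"
```

```text
{'force': array([ 0.11,  0.55, 17.64]), 'torque': array([ 0.27, -0.26,  0.08]), 'tool_rot': array([-3.14, -0.  ,  0.07])}
```

View pics/c7.png

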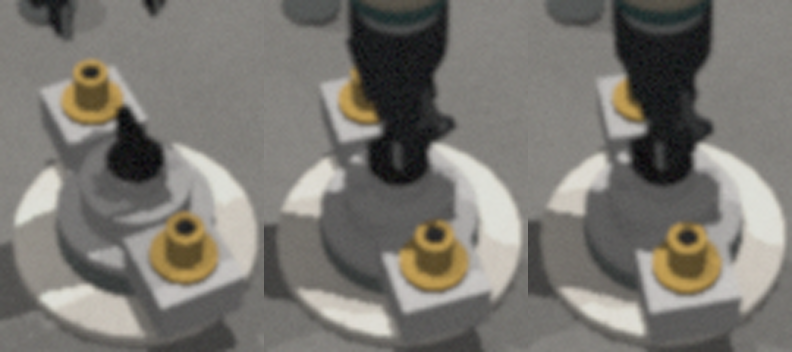

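The fitted sleeve moved between the three views, so the rotor is now following the knob. That suggests the stop has been reached, and I'll quantify how much the rotor turned.

```bash
python3 - <<'E'
from m import *
C=np.array([531.5,30.5])
for t,dz,g in (('side0',0,-91.5),('s5',0,-91.5),('s6',-4,-97),('s7',-4,-103)):
    d=load(t); hsv=cv2.cvtColor(d['color'],cv2.COLOR_BGR2HSV); m=cv2.inRange(hsv,(10,80,25),(34,255,255))/255.
    def f(a):
        a=np.radians(a);x,y=C+95*np.array([np.cos(a),np.sin(a)])
        z0=55+dz; u,v=proj(d,[x,y,z0+55])[0]; b=np.zeros_like(m); b[int(v)-22:int(v)+22,int(u)-22:int(u)+22]=1
        s=sil(d,x,y,(1,58,32),z0); return (np.abs(s-m)*b).sum()
    A=np.arange(-135,-75,.5); F=[f(a) for a in A]; print(t,A[np.argmin(F)],round(min(F)))
E
```

```text
side0 -87.5 72
s5 -87.5 73
s6 -95.0 72
s7 -101.0 72
```

The rotor stayed still until late, then turned 0.236 rad, following the last 0.1 rad fully. So the knob turned 1.26 rad relative to the rotor. With its measured start of about 0.04, that puts it at the 1.3 stop. I release and retreat.

Request:
drive_tool([
  {"fingers": 0.5,"linear": [0,0,-0.001],"twist": 0},
  {"fingers": 0.5,"linear": [0,0,0],"twist": 0},
  {"fingers": 0.5,"linear": [0,0,0],"twist": 0},
  {"fingers": 0.5,"linear": [0,0,0],"twist": 0},
  {"fingers": 0.5,"linear": [0,0,0],"twist": 0},
])

```text
clock: 17.7
eef_pos: [531.1, 30.4, 126.7]
tool_rot: [-3.141, 0.002, 0.071]
force: [-0.3, -0.5, -1.0]
width: 43.0
gripper_force: 0.0
```

Request:
drive_tool([
  {"fingers": 0.5,"linear": [0,0,-0.01],"twist": 0},
  {"fingers": 0.5,"linear": [0,0,-0.03],"twist": 0},
  {"fingers": 0.5,"linear": [0,0,-0.04],"twist": 0},
  {"fingers": 0.5,"linear": [0,0,-0.03],"twist": 0},
  {"fingers": 0.5,"linear": [0,0,-0.01],"twist": 0},
])

```text
clock: 18.12
eef_pos: [533.9, 29.1, 252.0]
tool_rot: [3.141, -0.007, 0.07]
force: [1.6, -0.8, 0.2]
width: 42.7
gripper_force: 0.0
```

Request:
drive_tool([
  {"fingers": 0.5,"linear": [-0.03,0,0],"twist": 0},
  {"fingers": 0.5,"linear": [-0.04,0,0],"twist": 0},
  {"fingers": 0.5,"linear": [-0.03,0,0],"twist": 0},
  {"fingers": 0.5,"linear": [0,0,0],"twist": 0},
  {"fingers": 0.5,"linear": [0,0,0],"twist": 0},
])

```text
clock: 18.53
eef_pos: [430.5, 23.6, 247.4]
tool_rot: [-3.139, 0.001, 0.07]
force: [0.5, 0.1, 1.1]
width: 42.6
gripper_force: 0.0
```

```bash
python3 - <<'E'
from h import *
S=snap('side','s8');T=snap('top','t8');s=monitor.read_state();print(s['eef_pos'],s['force'])
u,v=proj(S,[532,30,110])[0].astype(int);a=cv2.resize(S['color'][v-60:v+60,u-50:u+50],(400,480),interpolation=2)
b=cv2.resize(T['color'][170:290,210:310],(400,480),interpolation=2); cv2.imwrite('pics/c8.png',np.hstack([a,b]))
E
```

```text
[433.07100508  23.39592032 247.64751772] [0.54765259 0.22422047 0.48225938]
```

View pics/c8.png

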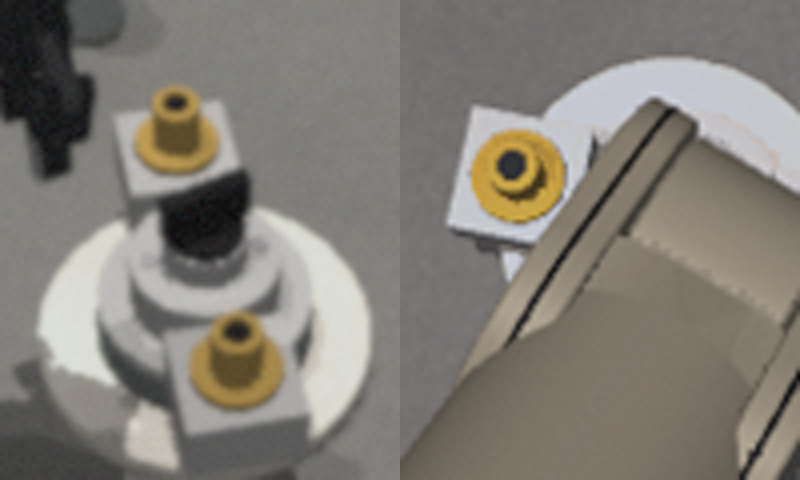

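The side view shows both sleeves flush and matching. The knob bar at (205,205) is turned broadside, and the gripper touches nothing. I hand the job in.

```bash
python3 -c "
from cell import ctrl
print(ctrl.finish_job())"
```

```text
the job is handed in; nothing more can be done
None
```

I pressed the larger sleeve fully home in the rotor pocket, turned the knob clockwise to what measures as its 1.3 rad stop, let go of everything and handed the job in at about 18.6 s; no judge's result came back.

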